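# Load a feed guide into the wire machine and cycle its clamp knob

## Robot

A 6-joint arm with a two-finger parallel gripper is mounted at the origin on the work surface. World frame = base frame: x ahead of the robot, y to its left, z up, the work surface at z = 0. Lengths are in m, angles in rad, forces in N, time in s.
With the tool pointing down it reaches from about 0.35 to 0.925 m from the base axis. Payload 6.4 kg.
Tool frame: the origin (TCP) lies on the centre line of the jaws, within the pads' length; the fingertips stand arm.finger_overhang ahead of it and the grasp point (between the pads) lies 3 mm ahead of it (arm.finger_overhang is the distance from the TCP to the fingertips, in m); z points along the fingers, x is the direction in which the jaws open and shut, and the axes are right-handed (so a half turn about z gives the same grasp; the last joint's range is limited). The gripper opens to 94 mm and grips with 3 to 60 N. Pads are 16 mm wide; open, the fingers measure 119 mm over their backs; the gripper's body (75 mm by 177 mm) begins 78 mm behind the grasp point.
Start: joints at [-0.174, 0.245, 1.558, -0, 1.339, -0.174], TCP at [0.65, 0, 0.227] pointing down, gripper open.
Joint ranges: [-3.13, 3.13], [-1.02, 2.26], [0.13, 2.54], [-0.95, 4.09], [0.21, 2.88], [-2.74, 2.74]. Speed limits (rad/s): [2.57, 2.57, 3.14, 3.14, 3.14, 3.14].

## Interface

Orientations are given as a unit quaternion [x, y, z, w].
In Python, from workcell import arm, open_gripper, clamp, kin, eyes gives the robot as it stands. Calls block until the motion is done:
- arm.move_pose(position, orientation): joint-space move of the TCP to a pose.
- arm.movel(position, ori=None, v=0.15, threshold=None): straight line of the TCP; ori=None keeps the orientation; v is the mean speed in m/s. With threshold (N) it stops when the force on the tool has changed by that much, and returns True; else False.
- arm.goto_joints(angles): joint-space move.
- open_gripper() and clamp(): open the fingers fully, or close them until they stop; the grip force is fixed at half the most.
- arm.sleep(seconds).
- kin.ik(position, orientation): joint angles nearest the present ones, or None.
- arm.read_state(): the state.
- eyes.get_image(name): name is "scene" or "side" or "wrist"; returns a dict with "frame" (480x640x3 uint8, red, green, blue), "fov_y" (degrees; the focal length in pixels is half the picture's height over the tangent of half this angle, whatever the lens; pixels are square), "cx", "cy" (the principal point, pixels), "eye" and "orientation" of the camera in the world. Camera axes: x right, y up, looking along -z (the intrinsics and any distortion apply to the point x, -y, -z); pixel columns grow to the right and rows downward; lengths in m; the calibration is good to about 2 mm. A picture is of the moment at which its call begins. There is no depth.
A pose or a line that the arm cannot do raises arm.Unreachable and nothing moves.
- arm.hand_in(): hands the job in, once; it reports no verdict.
The state is a dict: "clock": time; "joint_pos": joint angles; "qvel": joint speeds; "effort": joint torques, N m; "position": TCP position; "ee_rot": TCP orientation; "contact_force": force on the tool from outside, world axes, zero at the start; "torque": the same for the moment, N m; "gripper_width": finger opening in m.
Only numpy, scipy, OpenCV 4.12 (cv2) and the standard library are available. Lean on these libraries where they do the work, as an engineer would, in place of code of your own. Each camera call takes 0.05 s, during which the arm holds its last target. There are 200 camera calls.

## Task

Pull the feed guide with the orange head out of its upright cup and lay it in the wire machine's two-saddle cradle, head towards the machine and pushed fully home against the steel stop plate, then let go of it. With the guide lying there, twist the red spring-return clamp knob clockwise (seen from above) all the way to its stop, keep it there for about half a second, and let it spring back to rest. Leave the other two guides in their cups and everything else where it stands.

Things in the scene. Friction and masses are not known exactly. Their poses are not given: they have to be found in the camera images.
- guide_orange: feed guide to load, 170 mm long, 0.14 kg: round steel shank 14 mm thick, 138 mm long, with an orange square head (28 x 28 x 32 mm). Origin: centre of the shank's free end; z along the shank to the head (head at z 138 to 170 mm); x, y square to the head's flats; centre of mass near z 90 mm. Starts upright in a cup, head up, 50 mm above the rim. Laid down, the head rests on a flat and does not roll
- guide_orange_top (a point): centre of the orange guide's flat head end, 170 mm from its origin; axes as the guide
- guide_blue: like the orange guide, with a blue head; leave it in its cup
- guide_yellow: like the orange guide, with a yellow head; leave it in its cup
- holder: fixed white base plate (x 85, y 175, 8 mm thick) with three upright red round cups in a row at y = -62, 0, 62 mm; each 29 mm across outside, 22 mm inside, rim 123 mm above the table, inner floor at 11 mm. Origin: underside centre, on the table; z up. Which guide is in which cup varies
- machine: cream bench-top wire machine, fixed, 280 mm high, x -140 to 260 mm, y 0 to 360 mm; its flat front at y = 0 looks to -y. Origin: on the table at the foot of the front, below the stop plate; z up. A cradle runs out from the front along -y at x = 0: base plate 85 mm wide, 165 mm long, 12 mm thick, with two saddles. Beside it the knob's console: x 67 to 157, y -162 to -42 mm, 35 mm high
- saddle_front (a point): where the shank's axis lies in the dark saddle near the machine (machine y -56 mm), 60 mm above the table; axes as the machine. Each saddle is 12 mm thick along y, 50 mm wide, 75 mm high, with a square notch open at the top, 22 mm wide, floor at 53 mm height. The head hangs between this saddle and the stop plate
- saddle_rear (a point): the same point in the outer saddle (machine y -144 mm)
- stop (a point): centre of the steel stop plate on the machine's front, 60 mm above the table, on the face that the guide's head meets; axes as the machine: y into the machine, z up. The guide is home when its head end is here and its shank points to -y
- clamp_knob (a joint): angle of the red clamp knob, 0 at rest, 1.2 at its stop, growing clockwise seen from above; a spring drives it back to 0 (about 0.03 N m at rest, 0.17 N m at the stop)
- knob_grip (a point): middle of the knob's red grip bar, on the vertical turning axis, 66 mm above the table (machine x 112 mm, y -105 mm). The bar is 60 mm long, 14 mm thick, from 48 to 76 mm height, on a 52 mm black disc; this point's y runs along the bar, its x across it, and they turn with it
- cup: red paper cup with a cream band and white ties standing in it, 80 mm across, 95 mm high (ties to 140 mm), loose; origin under its centre
- spool: small spool of copper wire with black flanges standing upright, 90 mm across, 85 mm high, loose; origin under its centre
- tape: roll of pale tape lying flat, 90 mm across, 25 mm high, loose; origin under its centre

How it is judged:
By the outcome, as a careful person would: the job done as asked, in the order asked, and still so for the second after the job is handed in, with the robot touching nothing.
It also fails if it takes over 72 s, if anything falls off the work surface, if the arm or the gripper's body presses on something with over 40 N, if the wrist force passes 120 N, or if a joint passes its speed limit or range.

## Working session

There is one attempt and no reset: what is moved stays moved. The work goes in short steps, each a Python script; the robot and the scene stay as the last script left them, time stands still between calls to the robot, and variables do not carry over. Pictures are saved under pics/ and viewed, about 8 in all and at most 12, crops included, and the job is handed in when it is done.

```bash
ls; mkdir -p pics; python3 - <<'E'
from workcell import arm, open_gripper, clamp, kin, eyes
import cv2, json
for n in ("scene","side","wrist"):
    d=eyes.get_image(n); cv2.imwrite(f"pics/{n}0.png",d["frame"][:,:,::-1])
    print(n,{k:v for k,v in d.items() if k!="frame"})
print(arm.read_state()); print(arm.finger_overhang)
E
```

```text
pics
scene {'fov_y': 52.79538683442192, 'cx': 317.15682895233573, 'cy': 247.68365775209674, 'eye': array([0.89112886, 0.60558363, 0.94775735]), 'orientation': array([0.09867766, 0.34414163, 0.89605359, 0.2625209 ])}
side {'fov_y': 49.201419088745865, 'cx': 319.10848370860646, 'cy': 232.56326774950122, 'eye': array([ 0.02769564, -0.79003091,  0.934682  ]), 'orientation': array([ 0.40332921, -0.11843002, -0.23355602,  0.87678473])}
wrist {'fov_y': 68.2424377253693, 'cx': 317.31839365287067, 'cy': 241.960145937096, 'eye': array([0.65039064, 0.08441462, 0.38384473]), 'orientation': array([-1.44517063e-01,  7.60990555e-04,  7.33329760e-04,  9.89501744e-01])}
{'clock': 0.15, 'joint_pos': array([-1.74125613e-01,  2.45642270e-01,  1.55871075e+00, -8.11159643e-06,
        1.33871350e+00, -1.74087582e-01]), 'qvel': array([-0.00040654, -0.00095414, -0.0026947 , -0.00140121,  0.00155328,
        0.00130559]), 'effort': array([ 8.87750393e-04, -4.16263855e+01, -3.14982533e+01,  6.85620052e-02,
        3.16100603e-02, -6.42144232e-05]), 'position': array([6.49575198e-01, 6.19199646e-05, 2.26618251e-01]), 'ee_rot': array([ 9.99999728e-01, -1.80793616e-05, -7.26474164e-04, -1.23770725e-04]), 'contact_force': array([-1.06152066, -0.25638718, -0.16409045]), 'torque': array([ 0.00534548, -0.00675858,  0.0004757 ]), 'gripper_width': 0.09396795480921341}
0.022
```

View pics/scene0.png

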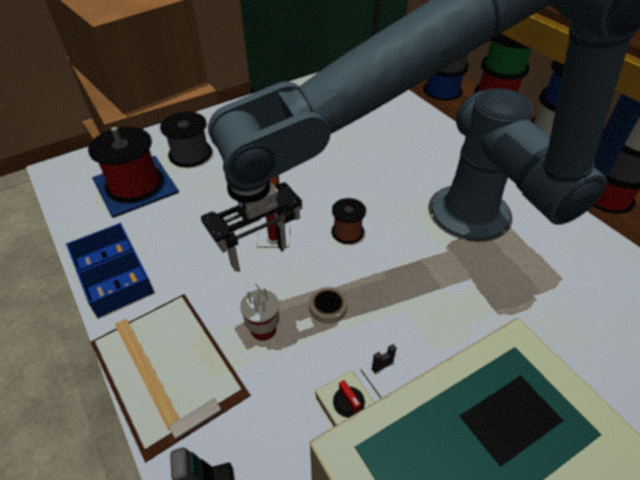

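View pics/side0.png

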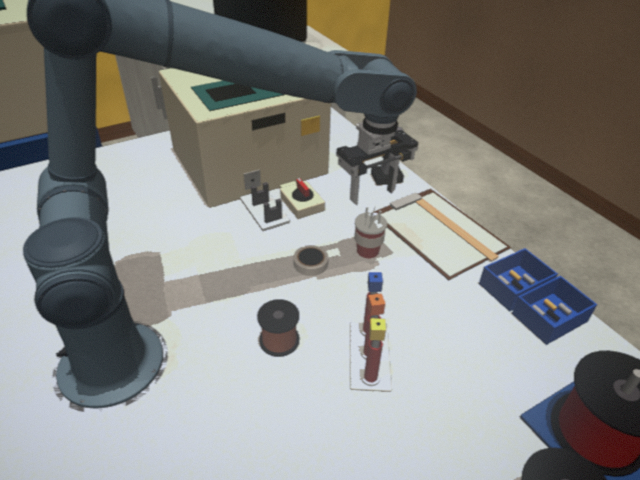

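The side view shows the row of guides: blue (375,281) at the back, orange (376,301) in the middle, yellow (377,328) in front. The cradle's saddles are at about (261,193) and (272,210), the knob at (303,188) and the stop plate at (252,180). In the scene view the knob is at (349,397). I'll get rough positions from these, then look closer with the wrist camera.

```bash
cat > h.py <<'E'
import numpy as np, cv2
from scipy.spatial.transform import Rotation as R
from workcell import arm, open_gripper, clamp, kin, eyes
def foc(d): return 240/np.tan(np.radians(d["fov_y"]/2))
def ray(d,u,v):
    c=np.array([(u-d["cx"])/foc(d),-(v-d["cy"])/foc(d),-1.]); return R.from_quat(d["orientation"]).apply(c)
def atz(d,u,v,z):
    r=ray(d,u,v); return d["eye"]+r*(z-d["eye"][2])/r[2]
def proj(d,P):
    c=R.from_quat(d["orientation"]).inv().apply(np.atleast_2d(P)-d["eye"])
    return np.c_[d["cx"]-foc(d)*c[:,0]/c[:,2], d["cy"]+foc(d)*c[:,1]/c[:,2]]
def tri(obs):
    A=np.zeros((3,3));b=np.zeros(3)
    for d,u,v in obs:
        r=ray(d,u,v);r/=np.linalg.norm(r);M=np.eye(3)-np.outer(r,r);A+=M;b+=M@d["eye"]
    return np.linalg.solve(A,b)
def snap(n,name):
    d=eyes.get_image(n); cv2.imwrite(f"pics/{name}.png",d["frame"][:,:,::-1]); return d
def down(yaw): return (R.from_euler('z',yaw)*R.from_quat([1,0,0,0])).as_quat()
def st():
    s=arm.read_state(); print("t%.1f"%s["clock"],s["position"].round(4),"F",s["contact_force"].round(1),"w%.4f"%s["gripper_width"]); return s
E
python3 - <<'E'
from h import *
s=eyes.get_image("side"); c=eyes.get_image("scene")
for n,u,v,z in [("blue",375,276,.177),("orange",376,299,.177),("yellow",377,324,.177),("holderNearL",349,389,.008),("holderNearR",391,390,.008),("holderFarL",351,322,.008),
 ("sadF",261,185,.075),("sadR",272,200,.075),("knob",303,186,.076),("stop",252,180,.06),("machcorner",213,203,0),("machcornerR",325,175,0),("cradleOuterR",289,222,.012),("cradleOuterL",264,229,.012),("cup",368,253,0),("spool",279,350,0),("tape",311,264,0)]:
    print(n,atz(s,u,v,z).round(3))
print("knob scene",atz(c,349,393,.07).round(3))
E
```

```text
blue [ 0.522 -0.2    0.177]
orange [ 0.488 -0.253  0.177]
yellow [ 0.453 -0.305  0.177]
holderNearL [ 0.401 -0.308  0.008]
holderNearR [ 0.474 -0.352  0.008]
holderFarL [ 0.5   -0.163  0.008]
sadF [0.516 0.336 0.075]
sadR [0.511 0.258 0.075]
knob [0.617 0.274 0.076]
stop [0.512 0.391 0.06 ]
machcorner [0.396 0.419 0.   ]
machcornerR [0.759 0.387 0.   ]
cradleOuterR [0.543 0.22  0.012]
cradleOuterL [0.469 0.227 0.012]
cup [0.671 0.018 0.   ]
spool [ 0.324 -0.146  0.   ]
tape [ 0.519  0.055 -0.   ]
knob scene [0.62  0.288 0.07 ]
```

```bash
python3 - <<'E'
from h import *
import pickle
D={}
arm.move_pose([0.56,0.19,0.32],down(0)); D['m1']=snap("wrist","m1")
arm.move_pose([0.60,0.13,0.30],down(0)); D['m2']=snap("wrist","m2")
arm.move_pose([0.50,-0.33,0.32],down(0)); D['g1']=snap("wrist","g1")
arm.move_pose([0.43,-0.36,0.32],down(0)); D['g2']=snap("wrist","g2")
pickle.dump(D,open("D.pkl","wb")); st()
a=lambda n:D[n]["frame"][:,:,::-1]
cv2.imwrite("pics/m.png",cv2.resize(a('m1'),(800,600),interpolation=cv2.INTER_CUBIC))
cv2.imwrite("pics/g.png",np.hstack([cv2.resize(a('g1'),(400,300)),cv2.resize(a('g2'),(400,300))]))
E
```

```text
t3.9 [ 0.4305 -0.3596  0.3202] F [-0.1 -0.6 -0.4] w0.0940
```

View pics/m1.png

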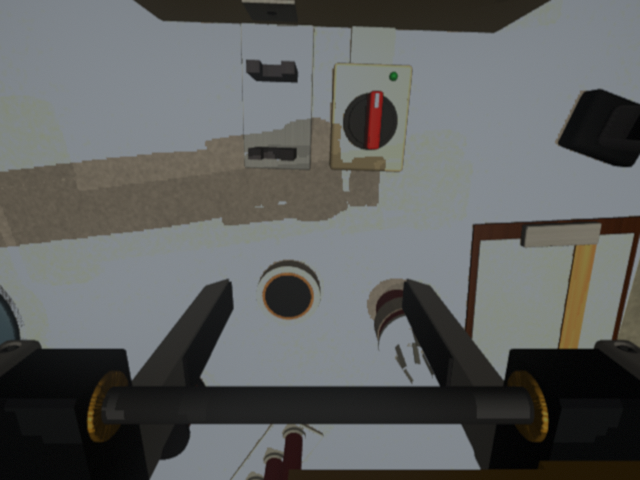

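View pics/g1.png

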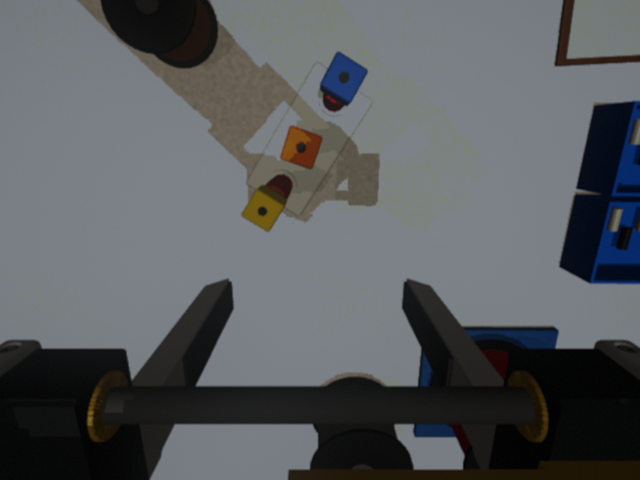

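m1 shows the cradle (saddles at (272,70) and (272,154), stop plate at (268,5)), and the knob's bar runs from (376,93) to (374,149). g1 shows the heads: blue (343,77), orange (301,147), yellow (263,211). I'll enlarge crops for exact corners.

```bash
python3 - <<'E'
import cv2,pickle,numpy as np
D=pickle.load(open("D.pkl","rb"))
a=lambda n:D[n]["frame"][:,:,::-1]
hsv=cv2.cvtColor(a('g2').copy(),cv2.COLOR_BGR2HSV)
for n in('g1','g2'):
    h=cv2.cvtColor(np.ascontiguousarray(a(n)),cv2.COLOR_BGR2HSV)
    m=((h[...,0]<18)&(h[...,0]>5)&(h[...,1]>150)&(h[...,2]>110)).astype(np.uint8); m[300:]=0
    k,l,s,c=cv2.connectedComponentsWithStats(m); i=1+s[1:,4].argmax(); print(n,s[i],c[i])
    cx,cy=c[i].astype(int)
    cr=a(n)[cy-30:cy+30,cx-40:cx+40]
    cv2.imwrite(f"pics/c_{n}.png",cr); print(cx-40,cy-30)
A=cv2.resize(cv2.imread("pics/c_g1.png"),(400,300),interpolation=cv2.INTER_CUBIC)
B=cv2.resize(cv2.imread("pics/c_g2.png"),(400,300),interpolation=cv2.INTER_CUBIC)
C=cv2.resize(np.ascontiguousarray(a('m1')[0:180,235:435]),(800,720),interpolation=cv2.INTER_CUBIC)
cv2.imwrite("pics/mont.png",np.vstack([np.hstack([A,B]),cv2.resize(np.ascontiguousarray(a('m2')[60:180,150:470]),(800,300),interpolation=cv2.INTER_CUBIC)]))
cv2.imwrite("pics/mc.png",cv2.resize(C,(660,594)))
E
```

```text
g1 [281 126  30  35 475] [293.04421053 142.29263158]
253 112
g2 [ 369   85   43   44 1102] [389.64972777 106.52450091]
349 76
```

View pics/mont.png

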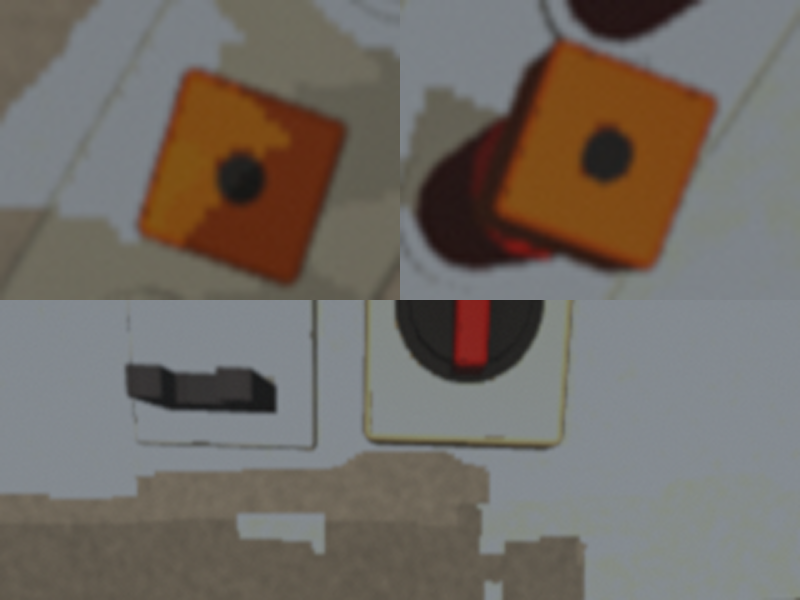

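View pics/mc.png

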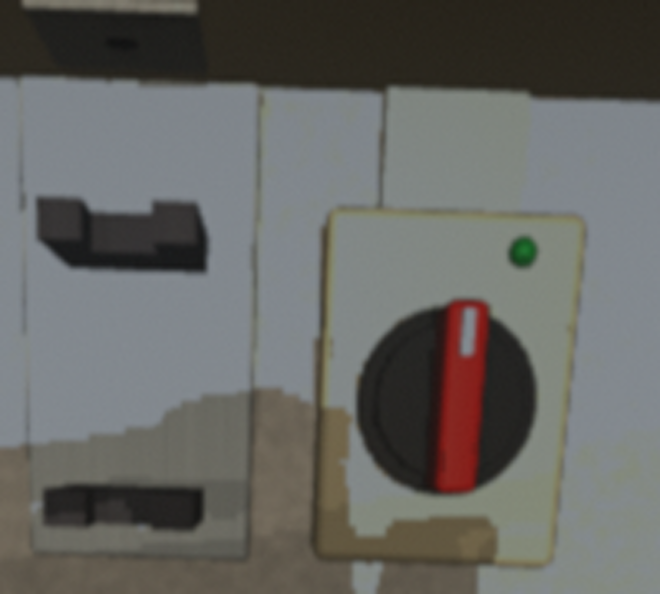

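```bash
cat > fit.py <<'E'
from h import *
import pickle
from scipy.optimize import least_squares
D=pickle.load(open("D.pkl","rb"))
m=D['m1']
P=np.array([(-25,-50,75),(-11,-50,75),(11,-50,75),(25,-50,75),(67,-162,35),(157,-162,35),(67,-42,35),(157,-42,35),(-42.5,-165,12),(42.5,-165,12),(112,-105,76)])/1e3
Q=np.array([(38,198),(83,200),(153,203),(198,204),(316,560),(552,566),(332,208),(584,216),(32,553),(248,557),(462,396)])
Q=(Q+.5)/3.3-.5+[235,0]
W=lambda p,X:R.from_euler('z',p[2]).apply(X)+[p[0],p[1],0]
s=least_squares(lambda p:(proj(m,W(p,P))-Q).ravel(),[.514,.4,-.05],loss='soft_l1')
M=s.x; print("machine",M.round(4)); print((proj(m,W(M,P))-Q).round(1).tolist())
# bar direction
b=[atz(m,*((np.array(q)+.5)/3.3-.5+[235,0]),.076)[:2] for q in((469,301),(454.5,491))]
d=b[0]-b[1]; print("bar ctr",(b[0]+b[1])/2,"len",np.linalg.norm(d),"yaw of y",np.arctan2(-d[0],d[1]),"ctr by fit",W(M,P[-1:]))
g1,g2=D['g1'],D['g2']
c1=np.array([(190,70),(346,124),(292,284),(140,233)]);c1=(c1+.5)/5-.5+[253,112]
c2=np.array([(160,42),(316,102),(252,268),(97,207)]);c2=(c2+.5)/5-.5+[349,76]
C=np.array([tri([(g1,*a),(g2,*b)]) for a,b in zip(c1,c2)]); print(C.round(4))
print("top dot",tri([(g1,301,147.8),(g2,390.2,107)]).round(4),"mean",C.mean(0).round(4))
for i in range(4):
    e=C[(i+1)%4]-C[i]; print(np.linalg.norm(e).round(4),np.degrees(np.arctan2(e[1],e[0])).round(1))
for n,u,v in(("blue",343.5,77),("yel",262.5,211)): print(n,atz(g1,u,v,.181).round(4))
E
python3 fit.py
```

```text
machine [ 0.5137  0.3979 -0.0309]
[[-0.3, -0.2], [-0.3, -0.3], [-0.1, -0.5], [-0.0, -0.3], [-0.7, 0.4], [1.0, 1.0], [-1.1, -0.9], [2.0, -0.6], [-0.2, 0.6], [0.3, 1.5], [0.5, 0.9]]
bar ctr [0.62172665 0.2897144 ] len 0.05830307304073414 yaw of y -0.033809025330645816 ctr by fit [[0.6224476  0.28948255 0.076     ]]
[[ 0.4797 -0.2367  0.1794]
 [ 0.5047 -0.2451  0.1783]
 [ 0.4959 -0.2701  0.1807]
 [ 0.4709 -0.2615  0.1812]]
top dot [ 0.4878 -0.2537  0.1812] mean [ 0.4878 -0.2533  0.1799]
0.0265 -18.4
0.0267 -109.4
0.0264 160.9
0.0263 70.6
blue [ 0.521  -0.2012  0.181 ]
yel [ 0.4546 -0.3059  0.181 ]
```

```bash
cat >> h.py <<'E'
T=np.radians(40); UP=np.array([0,0,1.])
def u(deg): a=np.radians(deg); return np.array([np.cos(a),np.sin(a),0])
def quat(y,z): y=np.array(y)/np.linalg.norm(y);z=np.array(z)/np.linalg.norm(z);return R.from_matrix(np.c_[np.cross(y,z),y,z]).as_quat()
def pickq(az): a=u(az); return quat(a*np.cos(T)+UP*np.sin(T), a*np.sin(T)-UP*np.cos(T))
def layq(az): # head azimuth az
    h=u(az); return quat(-UP*np.cos(T)*-1*-1+h*np.sin(T), -h*np.cos(T)-UP*np.sin(T))
HEAD=np.array([.4878,-.2535,.165])
def tcp(p,q,ahead): return np.array(p)-R.from_quat(q).apply([0,0,ahead])  # put point p 'ahead' of TCP
E
python3 - <<'E'
from h import *
import pickle
D=pickle.load(open("D.pkl","rb"));g=D['g1']
for uv in((560,150),(562,260),(418,325),(415,435),(315,400)): print(uv,atz(g,*uv,0.0).round(3))
for az in(71,251):
    for s in(0,1):
        q=pickq(az)
        if s: q=(R.from_quat(q)*R.from_euler('z',np.pi)).as_quat()
        for dz in(0,.08,.2):
            j=kin.ik(tcp(HEAD+[0,0,dz],q,.012),q); print("pick",az,s,dz,None if j is None else np.round(j,2))
for az in(60,90,120,150,180):
    q=layq(az)
    for s in (0,1):
        if s: q=(R.from_quat(q)*R.from_euler('z',np.pi)).as_quat()
        for p in((.66,-.25),(.69,-.25)):
            o=[]
            for z in(.016,.25):
                j=kin.ik(tcp([*p,z],q,.012),q); o.append(None if j is None else np.round(j,2).tolist())
            print("lay",az,s,p,o)
E
```

```text
(560, 150) [ 0.818 -0.261  0.   ]
(562, 260) [ 0.851 -0.413  0.   ]
(418, 325) [ 0.654 -0.518  0.   ]
(415, 435) [ 0.666 -0.725  0.   ]
(315, 400) [ 0.498 -0.655  0.   ]
pick 71 0 0 [-0.96  0.26  1.77  0.55  1.58  2.39]
pick 71 0 0.08 [-0.96  0.16  1.72  0.55  1.7   2.46]
pick 71 0 0.2 [-0.96  0.07  1.6   0.58  1.88  2.58]
pick 71 1 0 [-0.96  0.26  1.77  0.55  1.58 -0.75]
pick 71 1 0.08 [-0.96  0.16  1.72  0.55  1.7  -0.68]
pick 71 1 0.2 [-0.96  0.07  1.6   0.58  1.88 -0.56]
pick 251 0 0 [-0.37  0.15  1.89 -0.76  1.19  0.29]
pick 251 0 0.08 [-0.37  0.05  1.84 -0.73  1.31  0.18]
pick 251 0 0.2 [-0.37 -0.05  1.71 -0.7   1.47  0.03]
pick 251 1 0 None
pick 251 1 0.08 None
pick 251 1 0.2 None
lay 60 0 (0.66, -0.25) [[-0.24, 0.85, 1.29, -0.84, 1.4, -2.53], None]
lay 60 0 (0.69, -0.25) [[-0.23, 0.91, 1.19, -0.83, 1.44, -2.56], None]
lay 60 1 (0.66, -0.25) [[-0.24, 0.85, 1.29, -0.84, 1.4, 0.61], [-0.24, 0.56, 1.26, -0.83, 1.62, 0.37]]
lay 60 1 (0.69, -0.25) [[-0.23, 0.91, 1.19, -0.83, 1.44, 0.58], [-0.23, 0.63, 1.16, -0.83, 1.65, 0.36]]
lay 90 0 (0.66, -0.25) [None, None]
lay 90 0 (0.69, -0.
[... 304 characters left out ...]
 120 1 (0.69, -0.25) [None, [-0.31, 0.17, 1.76, -0.91, 0.71, -0.27]]
lay 150 0 (0.66, -0.25) [None, [-0.52, -0.04, 1.98, -0.0, 0.32, 1.58]]
lay 150 0 (0.69, -0.25) [None, [-0.49, 0.03, 1.91, -0.07, 0.33, 1.66]]
lay 150 1 (0.66, -0.25) [None, [-0.52, -0.04, 1.98, -0.0, 0.32, -1.57]]
lay 150 1 (0.69, -0.25) [None, [-0.49, 0.03, 1.91, -0.07, 0.33, -1.48]]
lay 180 0 (0.66, -0.25) [[-0.72, 0.42, 1.98, 1.56, 0.53, -0.51], [-0.72, -0.0, 1.95, 0.92, 0.69, 0.27]]
lay 180 0 (0.69, -0.25) [[-0.69, 0.47, 1.92, 1.55, 0.51, -0.46], [-0.69, 0.06, 1.88, 0.9, 0.67, 0.3]]
lay 180 1 (0.66, -0.25) [[-0.72, 0.42, 1.98, 1.56, 0.53, 2.64], None]
lay 180 1 (0.69, -0.25) [[-0.69, 0.47, 1.92, 1.55, 0.51, 2.68], None]
```

```bash
python3 - <<'E'
import h; from h import *
g=np.linspace(-1,1,5)
box=np.array([(x*.0885,y*.0375,z) for x in g for y in g for z in np.linspace(-.075,-.17,5)]+[(x*.06,y*.011,z) for x in(-1,1) for y in(-1,1) for z in(-.07,-.03,0.02)]+[(x*.03,-.084+y*.02,-.157) for x in(-1,1) for y in(-1,1)]+[(.05*np.cos(a),.05*np.sin(a),z) for a in np.arange(0,6.2,.5) for z in(-.2,-.25,-.3,-.35)])
obs=[(.521,-.2012,.02,.181),(.4878,-.2535,.0145,.123),(.4546,-.3059,.02,.181),(.671,.018,.04,.14),(.519,.055,.045,.025),(.324,-.146,.045,.085),(.66,-.60,.10,.2)]
def clr(p,q):
    w=R.from_quat(q).apply(box)+p
    m=w[:,2].min()
    for ox,oy,r,hh in obs:
        dh=np.hypot(w[:,0]-ox,w[:,1]-oy)-r; dv=w[:,2]-hh
        m=min(m,np.maximum(dh,dv).min())
    return m
res=[]
for t in(35,45,55):
    h.T=np.radians(t)
    q=pickq(251); p=tcp(HEAD,q,.012); j=kin.ik(p,q); o=obs.pop(1); print(t,"pick clr %.3f"%clr(p,q),None if j is None else np.round(j,2)); obs.insert(1,o)
    for az in range(0,360,20):
        for x in(.42,.5,.58,.64,.70,.75):
            for y in(-.45,-.4,-.35,-.3,-.25,-.15,-.1,0,.1):
                end=np.array([x,y])-.154*u(az)[:2]; mid=np.array([x,y])-.06*u(az)[:2]
                if end[0]>.78 or end[1]<-.48 or end[1]>.2 or np.hypot(*mid)<.38: continue
                if any(np.hypot(*(np.array([x,y])-s*154e-3*u(az)[:2]-o[:2]))<o[2]+.07 for s in(0,.3,.6,1) for o in obs[:6]): continue
                q=layq(az); p=tcp([x,y,.016],q,.012); c=clr(p,q)
                if c<.006: continue
                j=kin.ik(p,q)
                if j is None: continue
                j2=kin.ik(p+[0,0,.2],q)
                res.append((t,az,x,y,round(c,3),np.round(j,2).tolist(),None if j2 is None else np.round(j2,2).tolist()))
print(len(res))
for r in sorted(res,key=lambda r:-(r[4]-.004*abs(r[5][5]-.3)-.1*(r[6] is None)))[:14]: print(r)
E
```

```text
35 pick clr 0.033 [-0.4   0.12  1.89 -0.67  1.17  0.21]
45 pick clr 0.019 [-0.34  0.18  1.89 -0.85  1.22  0.37]
55 pick clr 0.016 None
0
```

```bash
cat > grid.py <<'E'
import h; from h import *
g=np.linspace(-1,1,5)
box=np.array([(x*.0885,y*.0375,z) for x in g for y in g for z in np.linspace(-.075,-.17,5)]+[(x*.06,y*.011,z) for x in(-1,1) for y in(-1,1) for z in(-.07,-.03)]+[(x*.03,-.084+y*.02,-.157) for x in(-1,1) for y in(-1,1)]+[(.05*np.cos(a),.05*np.sin(a),z) for a in np.arange(0,6.2,.5) for z in(-.2,-.25,-.3)])
obs=[(.521,-.2012,.02,.181),(.4878,-.2535,.0145,.123),(.4546,-.3059,.02,.181),(.671,.018,.04,.14),(.519,.055,.045,.025),(.324,-.146,.045,.085),(.66,-.60,.10,.2)]
def clr(p,q):
    w=R.from_quat(q).apply(box)+p
    m=w[:,2].min()
    for ox,oy,r,hh in obs:
        dh=np.hypot(w[:,0]-ox,w[:,1]-oy)-r; dv=w[:,2]-hh
        m=min(m,np.maximum(dh,dv).min())
    return m
if __name__=="__main__":
  res=[];cnt=[0,0,0]
  for t in(30,40,50):
    h.T=np.radians(t)
    for az in range(0,360,20):
        for x in(.42,.5,.58,.64,.70,.75):
            for y in(-.45,-.4,-.35,-.3,-.25,-.15,-.1,0,.1):
                end=np.array([x,y])-.154*u(az)[:2]; mid=np.array([x,y])-.06*u(az)[:2]
                if end[0]>.80 or end[1]<-.5 or end[1]>.2 or np.hypot(*mid)<.38: continue
                if any(np.hypot(*(np.array([x,y])-s*154e-3*u(az)[:2]-o[:2]))<o[2]+.03 for s in(0,.3,.6,1) for o in obs[:6]): continue
                cnt[0]+=1
                for s in (0,1):
                    q=layq(az)
                    if s: q=(R.from_quat(q)*R.from_euler('z',np.pi)).as_quat()
                    p=tcp([x,y,.016],q,.014); c=clr(p,q)
                    if c<.006: continue
                    cnt[1]+=1
                    j=kin.ik(p,q)
                    if j is None: continue
                    j2=kin.ik(p+[0,0,.2],q)
                    res.append((t,s,az,x,y,round(c,3),np.round(j,2).tolist(),None if j2 is None else np.round(j2,2).tolist()))
  print(len(res),cnt)
  for s in(0,1):
    for r in sorted([r for r in res if r[1]==s],key=lambda r:-(min(r[5],.03)-.004*abs(r[6][5]-.3)-.1*(r[7] is None)))[:9]: print(r)
E
python3 grid.py
```

```text
803 [1308, 1080, 0]
(50, 0, 180, 0.5, -0.45, np.float64(0.036), [-1.15, 0.41, 1.9, 0.99, 0.78, -0.29], [-1.15, 0.09, 1.85, 0.76, 1.02, 0.07])
(50, 0, 180, 0.42, -0.45, np.float64(0.043), [-1.29, 0.34, 2.01, 0.97, 0.85, -0.41], [-1.29, -0.01, 1.96, 0.76, 1.11, -0.04])
(50, 0, 180, 0.42, -0.4, np.float64(0.043), [-1.26, 0.26, 2.11, 1.0, 0.81, -0.43], [-1.26, -0.12, 2.06, 0.76, 1.1, -0.02])
(50, 0, 200, 0.5, -0.45, np.float64(0.043), [-1.17, 0.51, 1.75, 0.85, 1.03, -0.46], [-1.17, 0.21, 1.71, 0.74, 1.27, -0.2])
(40, 0, 180, 0.58, -0.45, np.float64(0.036), [-1.07, 0.53, 1.82, 1.28, 0.78, -0.47], [-1.07, 0.2, 1.8, 1.0, 0.93, -0.05])
(50, 0, 240, 0.7, -0.25, np.float64(0.041), [-0.73, 0.73, 1.41, 0.72, 1.27, -0.53], [-0.73, 0.48, 1.37, 0.68, 1.49, -0.34])
(40, 0, 180, 0.5, -0.45, np.float64(0.036), [-1.21, 0.45, 1.94, 1.25, 0.86, -0.56], [-1.21, 0.09, 1.92, 0.99, 1.03, -0.14])
(50, 0, 200, 0.42, -0.45, np.float64(0.043), [-1.3, 0.44, 1.86, 0.81, 1.08, -0.57], [-1.3, 0.12, 1.81, 0.72, 1.34, -0.3])
(50, 0, 200, 0.42, -0.4, np.float64(0.043), [-1.28, 0.36, 1.97, 0.84, 1.04, -0.58], [-1.28, 0.
[... 420 characters left out ...]
oat64(0.043), [-0.31, 0.84, 1.22, -0.79, 1.12, 0.24], [-0.31, 0.62, 1.18, -0.72, 1.32, 0.05])
(50, 1, 60, 0.75, -0.35, np.float64(0.043), [-0.36, 1.0, 0.96, -0.7, 1.37, 0.37], [-0.36, 0.79, 0.92, -0.69, 1.57, 0.21])
(50, 1, 100, 0.75, 0.1, np.float64(0.043), [0.21, 0.8, 1.29, -0.76, 1.2, 0.38], [0.21, 0.57, 1.25, -0.71, 1.41, 0.19])
(50, 1, 60, 0.7, -0.35, np.float64(0.043), [-0.39, 0.89, 1.15, -0.72, 1.3, 0.41], [-0.39, 0.67, 1.1, -0.69, 1.5, 0.23])
(50, 1, 60, 0.75, -0.3, np.float64(0.043), [-0.31, 0.97, 1.01, -0.69, 1.39, 0.42], [-0.31, 0.77, 0.96, -0.68, 1.59, 0.26])
(40, 1, 60, 0.75, -0.35, np.float64(0.036), [-0.33, 1.07, 0.91, -0.86, 1.45, 0.44], [-0.33, 0.85, 0.9, -0.85, 1.61, 0.26])
```

```bash
sed -i 's/^T=np.radians(40)/T=np.radians(45)/' h.py; cat >> h.py <<'E'
FL=R.from_euler('z',np.pi)
PQ=(R.from_quat(pickq(70.8))*FL).as_quat(); LQ=(R.from_quat(layq(70))*FL).as_quat()
E
python3 - <<'E'
from h import *
import grid
p=tcp(HEAD,PQ,.014); ax=R.from_quat(PQ).apply([0,0,1])
grid.obs.pop(1); print("clr",grid.clr(p,PQ),grid.clr(p-.1*ax,PQ),kin.ik(p,PQ).round(2),kin.ik(p+[0,0,.2],PQ).round(2))
arm.move_pose(p-.1*ax,PQ); st()
print(arm.movel(p,v=.08,threshold=8)); st()
clamp(); s=st()
print(arm.movel(p+[0,0,.19],v=.12,threshold=25)); st()
snap("side","lift")
E
```

```text
clr 0.020415999231107207 0.07804520189781083 [-0.98  0.29  1.75  0.6   1.63 -0.78] [-0.98  0.1   1.59  0.64  1.92 -0.57]
t4.5 [ 0.4619 -0.3295  0.2455] F [0.9 0.6 0.5] w0.0939
False
t5.9 [ 0.4847 -0.2634  0.1753] F [ 0.1 -0.2  1. ] w0.0940
t6.9 [ 0.4845 -0.2628  0.1749] F [-1.2 -0.8  0.4] w0.0278
False
t8.6 [ 0.4844 -0.2627  0.3641] F [ 0.4  0.7 -3.2] w0.0279
```

View pics/lift.png

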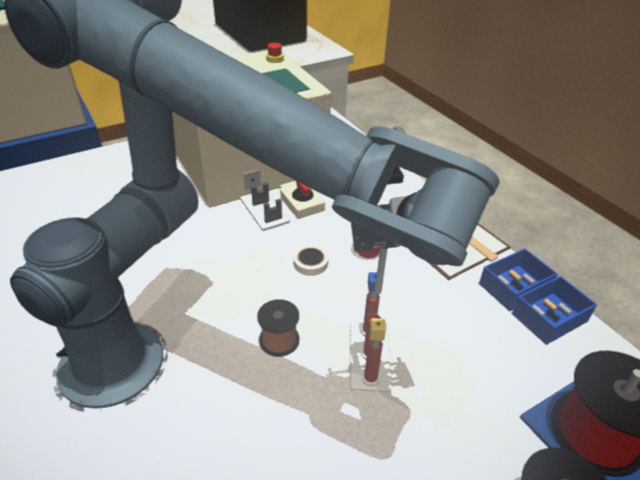

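The guide is gripped at 27.9 mm on the head and lifted, with the shank visible at (383,260). The blue and yellow guides are still in their cups. Next I lay it on the free table to the right.

```bash
python3 - <<'E'
from h import *
H=np.array([.70,-.30,.0155]); p=tcp(H,LQ,.014)
s=st()["position"]
arm.movel([.62,-.33,.38],v=.2); st()
j=kin.ik(p+[0,0,.25],LQ); print(j.round(2))
arm.move_pose(p+[0,0,.25],LQ); st()
arm.movel(p+[0,0,.03],v=.2); st()
print(arm.movel(p-[0,0,.003],v=.04,threshold=6)); st()
snap("scene","lay_s"); snap("side","lay_d")
a=cv2.imread("pics/lay_s.png");b=cv2.imread("pics/lay_d.png")
cv2.imwrite("pics/lay.png",np.hstack([a[100:340,100:400],b[150:390,340:640]]))
E
```

```text
t8.7 [ 0.4844 -0.2627  0.3642] F [-0.1  0.1 -1.5] w0.0279
t9.6 [ 0.6196 -0.3298  0.3796] F [-0.1 -0.  -1.4] w0.0280
[-0.3   0.55  1.21 -0.79  1.47  0.17]
t10.9 [ 0.7027 -0.2914  0.2757] F [-0.2 -0.4 -1. ] w0.0277
t12.2 [ 0.7045 -0.2911  0.0574] F [-0.2 -0.1 -1.2] w0.0278
True
t12.9 [ 0.7028 -0.2905  0.0234] F [0.1 0.5 4.2] w0.0275
```

View pics/lay.png

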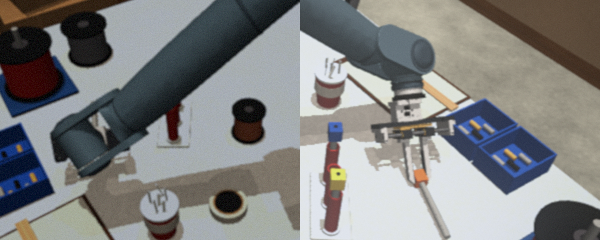

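The guide lies flat at the gripper (the head in the fingers and the shank pointing to the near right in the side view), with head centre z ≈ 13.5 mm. I'll release, back off and look from above before regrasping the shank.

```bash
python3 - <<'E'
from h import *
import pickle
s=arm.read_state(); print("head est",(s["position"]+R.from_quat(s["ee_rot"]).apply([0,0,.014])).round(4))
open_gripper(); st()
ax=R.from_quat(LQ).apply([0,0,1]); p=arm.read_state()["position"]
arm.movel(p-.09*ax,v=.15)
q=down(np.radians(-20)); arm.move_pose([.66,-.43,.20],q); st()
d=snap("wrist","re"); pickle.dump(d,open("re.pkl","wb"))
E
```

```text
head est [ 0.6993 -0.2998  0.0135]
t14.1 [ 0.7018 -0.29    0.0217] F [-1.7  1.2  4.1] w0.0942
t15.8 [ 0.6596 -0.4287  0.1977] F [ 0.4 -0.2 -1.7] w0.0936
```

View pics/re.png

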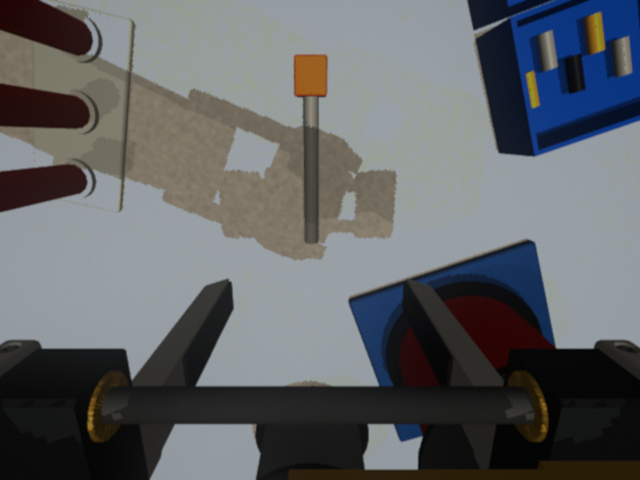

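```bash
python3 - <<'E'
from h import *
import pickle
d=pickle.load(open("re.pkl","rb"))
b=atz(d,311,97,.014); e=atz(d,312,241,.008)
print("headbase",b.round(4),"end",e.round(4),"len",np.linalg.norm(b-e).round(4),"az",np.degrees(np.arctan2(*(b-e)[1::-1])).round(2))
for uv in((350,300),(405,440),(530,241)):print(uv,atz(d,*uv,0).round(3))
s=eyes.get_image("scene") if 0 else None
for z in(.05,.1,.15): print(z,atz(d,425,300,z).round(3))
E
```

```text
headbase [ 0.6943 -0.3155  0.014 ] end [ 0.6481 -0.4436  0.008 ] len 0.1364 az 70.17
(350, 300) [ 0.663 -0.523  0.   ]
(405, 440) [ 0.667 -0.729 -0.   ]
(530, 241) [ 0.861 -0.523  0.   ]
0.05 [ 0.733 -0.523  0.05 ]
0.1 [ 0.726 -0.495  0.1  ]
0.15 [ 0.719 -0.466  0.15 ]
```

```bash
cat >> h.py <<'E'
M=np.array([.5137,.3979,-.0309])
def mw(x,y,z): return R.from_euler('z',M[2]).apply([x/1e3,y/1e3,z/1e3])+[M[0],M[1],0]
def leanq(az,lean):
    h_=u(az);l=np.radians(lean); return quat(-h_*np.cos(l)-UP*np.sin(l), -UP*np.cos(l)+h_*np.sin(l))
MAZ=90+np.degrees(M[2])
E
python3 - <<'E'
from h import *
import pickle
D=pickle.load(open("D.pkl","rb"))
for z in(.06,.08,.09,.1): print("stop top edge at z",z,R.from_euler('z',-M[2]).apply(atz(D['m1'],268.5,3.4,z)-[M[0],M[1],0]).round(4))
G=np.array([.6943,-.3155,0])-.076*u(70.17); G[2]=.0101
q=leanq(70.17,10); p=tcp(G,q,.016); qp=leanq(MAZ,7)
print(kin.ik(p,q).round(2)); 
for z in(.2,.06): print(kin.ik(tcp(mw(0,-122,z*1e3),qp,.016),qp).round(2))
arm.move_pose(p+[0,0,.06],q); st()
print(arm.movel(p,v=.06,threshold=8)); st()
clamp(); st()
arm.movel(p+[0,0,.25],v=.2); s=st(); print(s["torque"].round(3))
E
```

```text
stop top edge at z 0.06 [-0.0033  0.0053  0.06  ]
stop top edge at z 0.08 [-0.0007 -0.0008  0.08  ]
stop top edge at z 0.09 [ 0.0006 -0.0039  0.09  ]
stop top edge at z 0.1 [ 0.002 -0.007  0.1  ]
[-0.73  0.75  1.26  0.17  1.21 -0.45]
[0.24 0.06 1.79 0.12 1.26 0.24]
[0.24 0.24 1.87 0.14 1.   0.2 ]
t16.4 [ 0.6684 -0.3886  0.0858] F [ 0.  -0.5  0.3] w0.0939
False
t17.6 [ 0.6679 -0.3899  0.0266] F [-0.   0.3  0.7] w0.0939
t18.8 [ 0.6675 -0.3896  0.0258] F [-0.5  0.4 -0. ] w0.0128
t20.2 [ 0.667  -0.3892  0.2737] F [-0.1 -0.6 -2.1] w0.0134
[-0.205  0.114  0.026]
```

```bash
python3 - <<'E'
from h import *
import pickle
q=leanq(MAZ,7); f=lambda y,z: tcp(mw(0,y,z),q,.016)
arm.movel([.56,-.15,.33],v=.3)
arm.move_pose(f(-120,220),q); st()
arm.movel(f(-120,112),v=.15); st()
d=snap("wrist","pre"); e=snap("side","pre_s"); pickle.dump(d,open("pre.pkl","wb"))
a=cv2.imread("pics/pre.png")[0:300,160:480]; b=cv2.imread("pics/pre_s.png")[130:250,210:340]
cv2.imwrite("pics/prem.png",np.hstack([cv2.resize(a,(480,450)),cv2.resize(b,(320,450-155)).repeat(1,0) if 0 else cv2.copyMakeBorder(cv2.resize(b,(320,296)),0,154,0,0,cv2.BORDER_CONSTANT)]))
E
```

```text
t22.9 [0.5107 0.2752 0.2362] F [ 0.3 -0.4 -1.2] w0.0128
t23.7 [0.5108 0.2761 0.129 ] F [ 0.   0.2 -2. ] w0.0131
```

View pics/prem.png

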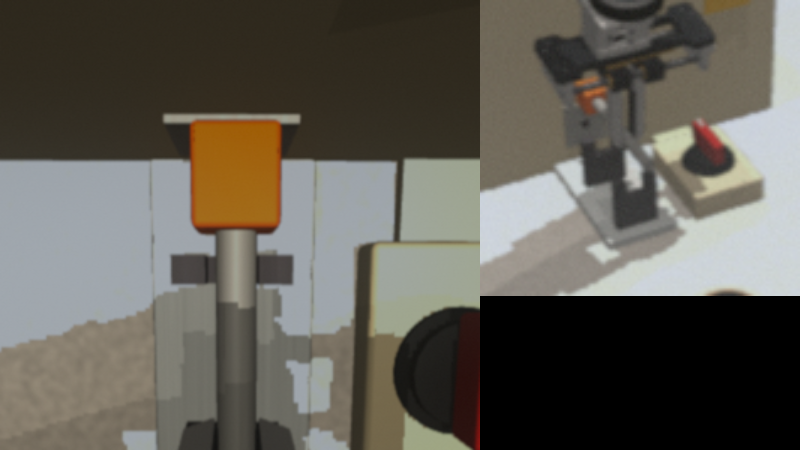

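```bash
python3 - <<'E'
from h import *
import pickle
d=pickle.load(open("pre.pkl","rb")); 
inv=lambda P:(R.from_euler('z',-M[2]).apply(P-[M[0],M[1],0])*1e3).round(1)
for n,uu,v,z in(("head end top",317,121/1.5,.126),("head base top",317,222/1.5,.126),("head base mid(shank)",317,232/1.5,.119),("saddle far edge",315,254/1.5,.075),("stop top front edge",314,122/1.5,.085),("plate top .08",314,122/1.5,.08),("plate .09",314,122/1.5,.09)): print(n,inv(atz(d,uu,v,z)))
E
```

```text
head end top [  1.3 -12.3 126. ]
head base top [  1.4 -41.7 126. ]
head base mid(shank) [  1.4 -44.2 119. ]
saddle far edge [  0.2 -49.7  75. ]
stop top front edge [-0.3 -1.8 85. ]
plate top .08 [-0.3 -0.4 80. ]
plate .09 [-0.3 -3.1 90. ]
```

```bash
python3 - <<'E'
from h import *
import pickle
q=leanq(MAZ,7); f=lambda y,z: tcp(mw(-1,y,z),q,.016)
inv=lambda P:(R.from_euler('z',-M[2]).apply(P-[M[0],M[1],0])*1e3).round(1)
gp=lambda: inv(arm.read_state()["position"]+R.from_quat(arm.read_state()["ee_rot"]).apply([0,0,.016]))
print(arm.movel(f(-120,61),v=.05,threshold=8),gp()); st()
print(arm.movel(f(-96,61),v=.02,threshold=7),gp()); st()
d=snap("wrist","home0"); e=snap("side","home0_s")
a=cv2.imread("pics/home0.png")[0:300,160:480]; b=cv2.imread("pics/home0_s.png")[130:250,210:340]
cv2.imwrite("pics/homem.png",np.hstack([cv2.resize(a,(480,450)),cv2.copyMakeBorder(cv2.resize(b,(320,296)),0,154,0,0,cv2.BORDER_CONSTANT)]))
E
```

```text
False [  -0.6 -119.9   61.4]
t25.0 [0.5093 0.2761 0.0773] F [ 0.5  0.3 -1.8] w0.0131
True [  -1.7 -111.3   60.1]
t25.6 [0.5086 0.2848 0.0759] F [ 0.8 -0.5  0.2] w0.0131
```

View pics/homem.png

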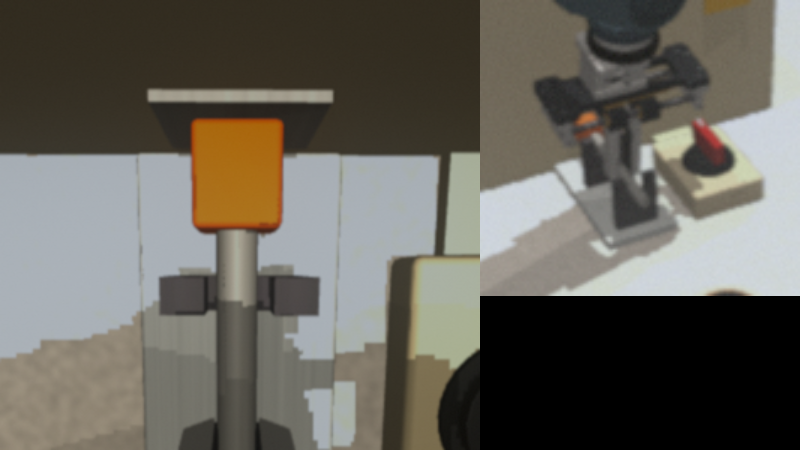

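The guide lies in both saddles with the head between the front saddle and the stop plate, and first contact came at head end ≈ −4 mm. I'll push again to confirm it is home, release, and image it.

```bash
python3 - <<'E'
from h import *
import pickle
q=leanq(MAZ,7); f=lambda y,z: tcp(mw(-1,y,z),q,.016)
inv=lambda P:(R.from_euler('z',-M[2]).apply(P-[M[0],M[1],0])*1e3).round(1)
gp=lambda: inv(arm.read_state()["position"]+R.from_quat(arm.read_state()["ee_rot"]).apply([0,0,.016]))
print(arm.movel(f(-103,60),v=.02,threshold=14),gp()); st()
open_gripper(); st(); print(gp())
p=arm.read_state()["position"]; ax=R.from_quat(q).apply([0,0,1])
arm.movel(p-.04*ax,v=.12)
d=snap("wrist","home1"); pickle.dump(d,open("home1.pkl","wb"))
h=cv2.cvtColor(cv2.imread("pics/home1.png"),cv2.COLOR_BGR2HSV)
m=((h[...,0]<20)&(h[...,0]>5)&(h[...,1]>150)&(h[...,2]>90)); m[300:]=0; ys,xs=np.where(m); print(xs.min(),xs.max(),ys.min(),ys.max())
c=(xs.min()+xs.max())/2
print("end top edge",inv(atz(d,c,ys.min(),.074)),"base bottom",inv(atz(d,c,ys.max(),.06)))
q=leanq(MAZ,0)
arm.movel([*arm.read_state()["position"][:2],.20],v=.2); st()
for fl in(0,180):
  for t in(0,-1.25):
    qq=down(M[2]+t+np.radians(fl)); j=kin.ik(mw(112,-105,70),qq); print("knob",fl,t,None if j is None else j.round(2))
E
```

```text
True [  -1.7 -111.2   59.9]
t26.0 [0.5086 0.285  0.0758] F [-0.5 -3.   3.8] w0.0129
t27.3 [0.5081 0.2849 0.0751] F [-0.6  0.4  0.8] w0.0939
[  -2.2 -111.3   59.2]
294 343 89 148
end top edge [-1.3 -3.4 74. ] base bottom [ -1.1 -33.7  60. ]
t28.4 [0.5068 0.2797 0.1986] F [-0.1  1.1 -0.5] w0.0940
knob 0 0 [ 0.27  0.49  1.54 -0.    1.1   0.3 ]
knob 0 -1.25 [ 0.27  0.49  1.54 -0.    1.1   1.55]
knob 180 0 None
knob 180 -1.25 [ 0.27  0.49  1.54 -0.    1.1  -1.59]
```

Home is confirmed: the second push stalled at the same spot, and the image puts the head end at −3.4 mm with the stop at about −3.7 mm. Now the knob, with a slight lean to keep the camera side away from the machine.

```bash
cat >> h.py <<'E'
KN=np.array([.6221,.2896,.066])
def kq(th): return leanq(MAZ-np.degrees(th),8)
def kp(th): return tcp(KN,kq(th),.0108)
def yawof(s): 
    x=R.from_quat(s["ee_rot"]).apply([1,0,0]); return M[2]-np.arctan2(x[1],x[0])
E
python3 - <<'E'
from h import *
for t in(0,.6,1.26): print(kin.ik(kp(t),kq(t)).round(2))
arm.move_pose(kp(0)+[0,0,.07],kq(0)); st()
print(arm.movel(kp(0),v=.06,threshold=8)); st()
clamp(); s=st(); print(s["torque"].round(3),yawof(s))
t0=s["clock"]
for th in np.r_[np.arange(.2,1.11,.15)]:
    arm.move_pose(kp(th),kq(th)); s=arm.read_state(); print("%.2f yaw %.3f t%.2f"%(th,yawof(s),s["clock"]),s["torque"].round(2),s["contact_force"].round(1))
    if abs(s["contact_force"]).max()>20: break
E
```

```text
[0.22 0.46 1.59 0.15 1.07 0.18]
[0.23 0.42 1.63 0.11 0.98 0.81]
[0.27 0.41 1.65 0.   0.94 1.56]
t29.0 [0.6205 0.2878 0.1446] F [ 0.5 -0.  -0.3] w0.0939
False
t30.3 [0.6225 0.2882 0.0773] F [-0.1 -0.  -0.3] w0.0937
t31.5 [0.6215 0.2881 0.0767] F [-2.8 -0.7  2.1] w0.0138
[-0.109  0.628  0.055] -0.00025173731864440094
0.20 yaw 0.197 t31.81 [-0.12  0.75  0.15] [-4.3 -0.6  2.1]
0.35 yaw 0.345 t32.08 [-0.21  0.87  0.21] [-3.5 -0.5  2.4]
0.50 yaw 0.495 t32.36 [-0.2   0.96  0.2 ] [-5.4 -1.1  3.7]
0.65 yaw 0.646 t32.64 [-0.22  1.01  0.16] [-5.1 -1.8  4.7]
0.80 yaw 0.796 t32.92 [-0.25  1.06  0.16] [-4.9 -1.4  4.5]
0.95 yaw 0.946 t33.21 [-0.3   1.02  0.16] [-5.3 -2.3  3.7]
1.10 yaw 1.096 t33.49 [-0.38  1.01  0.14] [-4.3 -1.8  4.5]
```

```bash
python3 - <<'E'
from h import *
th=1.10
while th<1.28:
    th+=.03; arm.move_pose(kp(th),kq(th)); s=arm.read_state(); print("%.2f yaw %.3f t%.2f"%(th,yawof(s),s["clock"]),s["torque"].round(2),s["contact_force"].round(1))
    if abs(s["torque"][2])>.55 or abs(s["contact_force"]).max()>25: break
arm.sleep(.65); d=snap("scene","hold")
s=st(); print(s["torque"].round(2),yawof(s))
open_gripper(); arm.sleep(1.0); st()
p=arm.read_state()["position"]; ax=R.from_quat(kq(th)).apply([0,0,1])
arm.movel(p-.10*ax,v=.12); arm.sleep(.2); d2=snap("scene","after"); 
arm.movel([.60,.15,.34],v=.2); d3=snap("wrist","final"); e=snap("side","final_s")
st()
a=cv2.imread("pics/hold.png")[360:430,310:400]; b=cv2.imread("pics/after.png")[360:430,310:400]
c=cv2.imread("pics/final.png"); s_=cv2.imread("pics/final_s.png")[160:400,210:530]
top=np.hstack([cv2.resize(a,(360,280)),cv2.resize(b,(360,280))])
bot=np.hstack([cv2.resize(c,(400,300)),cv2.resize(s_,(320,300))])
cv2.imwrite("pics/fin.png",np.vstack([top,bot]))
E
```

```text
1.13 yaw 1.126 t33.74 [-0.31  0.97  0.14] [-4.6 -1.8  4.8]
1.16 yaw 1.156 t33.99 [-0.31  1.01  0.2 ] [-5.1 -2.4  3.9]
1.19 yaw 1.186 t34.24 [-0.34  0.97  0.15] [-4.6 -1.7  3.7]
1.22 yaw 1.216 t34.49 [-0.37  1.02  0.23] [-5.2 -2.7  4.3]
1.25 yaw 1.245 t34.74 [-0.25  0.95  0.52] [-4.8 -2.1  4.5]
1.28 yaw 1.276 t34.99 [-0.28  0.83  0.6 ] [-3.8 -2.4  3.4]
t35.7 [0.6208 0.289  0.0767] F [-2.4 -4.7  2.7] w0.0144
[-0.66  0.57  0.51] 1.2799251685876056
t38.0 [0.6206 0.2892 0.0767] F [-0.7  0.6  0. ] w0.0936
t40.5 [0.5995 0.1506 0.3384] F [-0.6  0.3 -0.4] w0.0940
```

View pics/fin.png

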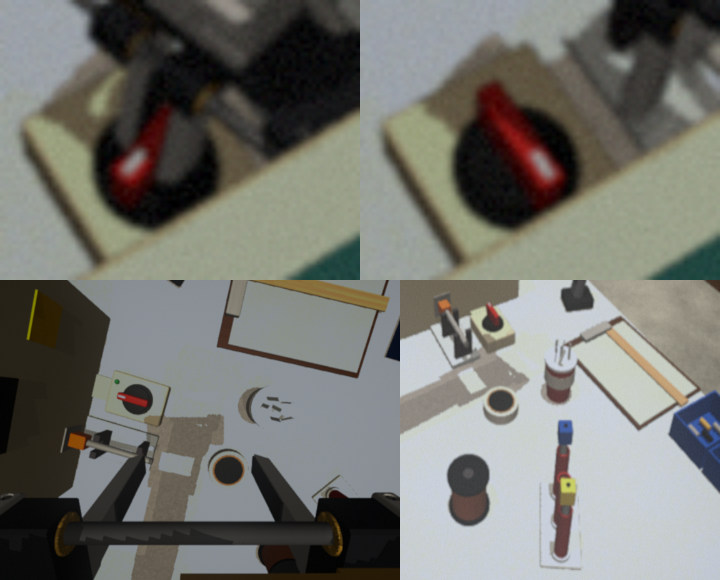

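The knob was held at its stop (torque rose from about 0.2 to 0.6 N·m past 1.22 rad) and the bar is back at its starting angle. The guide lies home in the cradle, and the blue and yellow guides stand in their cups. Handing in.

```bash
python3 - <<'E'
from h import *
arm.hand_in(); st()
E
```

```text
the job is handed in; nothing more can be done
the job is handed in; nothing more can be done
```

The orange guide is lying in the two-saddle cradle, head home against the stop plate, and the clamp knob has been twisted to its stop and let go. I handed the job in at about 40.5 s.

**What I did:**
- I pulled the orange guide out of the middle cup by its head and laid it on free table.
- I regrasped it by the shank, lowered it into the saddles, pushed it home and let go.
- I then turned the knob clockwise to its stop, held it about 0.7 s and opened the gripper so it sprang back.

**What the last checks showed:**
- **Home position:** a second push stalled at the same spot. The wrist image put the head end at y ≈ -3.4 mm, against about -3.7 mm for the stop from the push contact; calibration is good to about 2 mm. I did not re-measure it after the knob twist, but the final pictures show it still in place.
- **Knob:** the torque rose sharply past 1.22 rad, which I took as the stop. I commanded on to 1.28 rad, so the pads slipped or flexed slightly against it. After release the bar is back at its starting angle in the picture.
- **Everything else:** the blue and yellow guides are in their cups, and the cup, spool and tape look unmoved. The robot is clear of everything.

No check failed. The largest disagreement was in the machine pose fit, up to about 2 pixels on the console's rounded corners.

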